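Refill the filter jar through the funnel

ROBOT

A 7-joint arm with a two-finger parallel gripper is mounted at the origin on the work surface. World frame = base frame: x ahead of the robot, y to its left, z up, the work surface at z = 0. Lengths are in m, angles in rad, forces in N, time in s.
With the tool pointing down it reaches from about 0.425 to 0.925 m from the base axis. Payload 6.8 kg.
Tool frame: the origin (TCP) lies at the very end of the fingers, on their centre line; the grasp point (between the pads) lies 19 mm behind it; z points along the fingers, y is the line along which they close (so a half turn about z gives the same grasp; the last joint's range is limited). The gripper opens to 85 mm and grips with 20 to 120 N. Pads are 22 mm wide; open, the fingers measure 114 mm over their backs; the gripper's body (76 mm by 85 mm) begins 54 mm behind the grasp point. The pads swing forward as they close: fully open they stand 13 mm farther back than shut.
Start: joints at [-1.429, 0.477, 0.022, 1.555, -0.011, 1.109, -0.083], TCP at [0.167, 0.654, 0.231] pointing down, gripper open.
Joint ranges: [-2.96, 2.96], [-0.34, 2.1], [-1.41, 1.46], [0.24, 2.44], [-1.37, 4.51], [0.17, 1.92], [-2.96, 2.96]. Speed limits (rad/s): [2.39, 2.39, 3.14, 3.14, 3.14, 3.14, 3.14].

INTERFACE

Orientations are given as a rotation vector (axis times angle).
In Python, from bench import r gives the robot as it stands. The module is installed in compiled form; this text tells all that it offers.
- The arm moves only by the tool servo_tool, never from a script. Its argument "commands" is a list of rows, each a list of 7 numbers: the turn, a rotation vector about the world's x, y, z in degrees, then the shift along the world's x, y, z in mm, then the closure, from 0 (fully open) to 1 (shut). A call has 1 to 5 rows; each row is the pose to reach, as a shift and turn from the pose commanded when the call began; what a row does not reach only later rows make up. A row lasts 1/12 s, in which the tool goes at most 41.7 mm and 7.16 degrees, less where a joint would pass 70% of its speed; a pose out of reach is approached as far as the arm can. A call with a gripper value outside its range is refused whole. The fingers move at their own pace and stop on an object; "force" is the grip in N (left out, the last holds). Time passes only in rows, so rows that repeat a pose let the fingers close. It gives the time, the measured TCP pose, the force, the opening and the grip force at its end, in the units of the state.
- r.get_obs(): the state, without advancing time (a new reading comes with each control period).
- r.grab_frame(name): name is "side" or "top" or "wrist"; returns (picture, depth): 420x560x3 uint8, blue, green, red; 420x560 float32, m along the optical axis (not along the pixel's ray), 0 where there is no reading.
- r.camera_info(name): a dict with "vertical_fov" (degrees; the focal length in pixels is half the picture's height over the tangent of half this angle, whatever the lens; pixels are square), "cx", "cy" (the principal point, pixels), "cam_to_world" (4x4, takes a point from camera to world coordinates); the wrist camera has in their place "T_tool_cam" (4x4, takes a point from camera to tool coordinates, whose origin is the TCP and whose axes are the flange's). Camera axes: x right, y up, looking along -z (the intrinsics and any distortion apply to the point x, -y, -z); pixel columns grow to the right and rows downward; lengths in m; the calibration is good to about 2 mm. A picture is of the moment at which its call begins: read the wrist's pose just before it. camera_info takes no time and is no camera call.
- r.hand_in(): hands the job in; it is judged then, once.
The state is a dict: "clock": time; "joints": joint angles; "qvel": joint speeds; "tau": joint torques, N m; "tcp_pos": TCP position; "orientation": TCP orientation; "contact_force": force on the tool from outside, world axes, zero at the start; "moment": the same for the moment, N m; "grip_width": finger opening in m; "gripper_force": force on a finger pad.
Only numpy, scipy, OpenCV 4.12 (cv2) and the standard library are available. Lean on these libraries where they do the work, as an engineer would, in place of code of your own. Each camera call takes 0.05 s, during which the arm holds its last target. There are 200 camera calls.

TASK

Pick up the blue scoop by its handle and pour its five ceramic filter balls through the orange funnel, so that all five end up inside the glass jar. Leave the jar standing upright where it is with the funnel still seated in its mouth, set the empty scoop back down flat on the white board and let go of it, and leave the steel tin between them where it stands.

Things in the scene. Friction and masses are not known exactly. Their poses are not given: they have to be found in the camera images.
- scoop: blue plastic scoop, 227 mm long, about 0.16 kg, lying on the board. Origin: underside of its pan, midway across; +x to the handle, -x to the open pouring mouth, z up. Pan: x = -71 to 47 mm, 86 mm wide, side and back walls 46 mm high, 4 mm thick; floor 4 mm thick, flat from x = -25 to 45 mm (it stands on this), no front wall. Handle: bar along x from x = 45 to 155 mm
- scoop_lip (a point): middle of the scoop's pouring edge, at (-72, 0, 21) mm in the scoop's frame. From x = -25 mm to this edge the pan's floor rises as a 20 degree ramp, so the balls stay in while the scoop is level and roll out once the mouth is tipped down well beyond 20 degrees
- scoop_grip (a point): point on the axis of the scoop's handle, 40 mm behind the pan, at (87, 0, 45) mm in the scoop's frame; the handle is 18 mm wide and 22 mm high here
- jar: open clear glass jar standing on the board, outside diameter 74 mm, height 95 mm, wall 4 mm, bottom 6 mm thick, about 0.45 kg, loose. Origin: centre of its underside, z up
- funnel: wide orange plastic funnel, about 0.12 kg, standing loose in the jar's mouth, its collar resting on the jar's rim. Origin: centre of the lower end of its neck, 67 mm above the jar's underside, z up. Neck outside diameter 60 mm, bore 54 mm, hanging 28 mm into the jar; cone from z = 30 to 80 mm, then a steep edge up to z = 90 mm; mouth 154 mm inside diameter
- funnel_rim (a point): centre of the funnel's mouth, level with its upper edge, 157 mm above the jar's underside (169 mm above the work surface)
- board: fixed white melamine board, 660 x 860 x 12 mm, on which everything of the task stands; beyond the scoop and jar it also carries a fixed grey turntable with a 190 mm high spray bottle, a closed jar and a brush, all at x > 0.66 m; origin at the centre of its underside, at z = 0; its top is at z = 12 mm
- steel_tin: closed steel tin, 66 mm diameter, 60 mm high, standing on the board between the scoop and the jar; bystander; origin at the centre of its underside
- ball0_center (a point): centre of terracotta-coloured ceramic filter ball 0 (all five alike: 24 mm diameter, 15 g); it starts in the scoop's pan and is free to roll there
- ball1_center (a point): centre of terracotta-coloured ceramic filter ball 1 (all five alike: 24 mm diameter, 15 g); it starts in the scoop's pan and is free to roll there
- ball2_center (a point): centre of terracotta-coloured ceramic filter ball 2 (all five alike: 24 mm diameter, 15 g); it starts in the scoop's pan and is free to roll there
- ball3_center (a point): centre of terracotta-coloured ceramic filter ball 3 (all five alike: 24 mm diameter, 15 g); it starts in the scoop's pan and is free to roll there
- ball4_center (a point): centre of terracotta-coloured ceramic filter ball 4 (all five alike: 24 mm diameter, 15 g); it starts in the scoop's pan and is free to roll there

How it is judged:
On the way, in this order (a step that is already met when the one before it is completed fails the run):
1. the scoop's pouring edge is over the funnel's mouth and the scoop is being tipped (more than about 14 degrees) (horizontal distance between scoop_lip and funnel_rim below 0.08 m and z of scoop_lip in the frame of funnel_rim above -0.03 m and angle between scoop's own z axis and vertical above 0.25 rad).
2. all five balls are inside the jar, below the funnel's neck (horizontal distance between each of ball0_center, ball1_center, ball2_center, ball3_center, ball4_center and jar below 0.035 m and z of ball0_center in the frame of jar between 0 and 0.07 m and z of ball1_center in the frame of jar between 0 and 0.07 m and z of ball2_center in the frame of jar between 0 and 0.07 m and z of ball3_center in the frame of jar between 0 and 0.07 m and z of ball4_center in the frame of jar between 0 and 0.07 m), for 0.2 s.
At the end, for the whole second after the job is handed in: all five balls in the jar, below the funnel neck; jar upright (0.1 rad) and within 40 mm of its start; funnel seated in it (12 mm of its axis, under 7 mm raised, 0.15 rad); scoop resting flat on the white board (0.12 rad, 8 mm), still and released (all of step 2 and horizontal distance between funnel and jar below 0.012 m and z of funnel in the frame of jar below 0.074 m and angle between funnel's own z axis and vertical below 0.15 rad and angle between jar's own z axis and vertical below 0.1 rad and distance of jar from where it was at the start of the episode below 0.04 m and height (world z) of scoop between 0.006 and 0.02 m and angle between scoop's own z axis and vertical below 0.12 rad and linear speed of scoop below 0.02 m/s and contact force between scoop and board above 0.3 N); the robot touches nothing.
It fails at once if the steel tin is moved by more than 40 mm (distance of steel_tin from where it was at the start of the episode above 0.04 m).
It also fails if it takes over 69 s, if anything falls off the work surface, if the arm or the gripper's body presses on something with over 40 N, if the wrist force passes 120 N, or if a joint passes its speed limit or range.

## Working session

There is one attempt and no reset: what is moved stays moved. The work goes in short steps, Python scripts to look and compute and a tool call to move; the robot and the scene stay as the last step left them, time stands still between calls to the robot, and variables do not carry over. Pictures are saved under pics/ and viewed, at most 10 in all, crops included, and the job is handed in when it is done.

Besides the shell and the picture viewer there is one more tool, called after "Call:" in YAML: its name, and indented under it one key for each argument. servo_tool: Moves the arm, as the interface text tells. Its arguments: {"type":"object","properties":{"commands":{"type":"array"},"force":{"type":"number"}},"required":["commands"]}

```bash
mkdir -p pics
cat > h.py <<'E'
import numpy as np, cv2
from bench import r
from scipy.spatial.transform import Rotation as R
def cloud(name):
    o=r.get_obs(); im,d=r.grab_frame(name); c=r.camera_info(name)
    f=im.shape[0]/2/np.tan(np.radians(c["vertical_fov"])/2)
    v,u=np.mgrid[:im.shape[0],:im.shape[1]]
    k=c.get("distortion",None)
    P=np.stack([(u-c["cx"])/f*d,-(v-c["cy"])/f*d,-d,np.ones_like(d)],-1)
    if "cam_to_world" in c: T=np.array(c["cam_to_world"])
    else:
        W=np.eye(4);W[:3,:3]=R.from_rotvec(o["orientation"]).as_matrix();W[:3,3]=o["tcp_pos"];T=W@np.array(c["T_tool_cam"])
    return im,d,(P@T.T)[...,:3]
E
python3 - <<'E'
from h import *
o=r.get_obs();print({k:np.round(v,3) for k,v in o.items()})
ims=[]
for n in("top","side"):
    im,d,P=cloud(n);np.savez(f"/tmp/{n}.npz",im=im,d=d,P=P);ims.append(im)
    c=r.camera_info(n);print(n,{k:np.round(v,3) if not isinstance(v,str) else v for k,v in c.items()})
    cv2.imwrite(f"pics/{n}0.png",im)
E
```

```text
{'clock': np.float64(0.0), 'joints': array([-1.429,  0.478,  0.022,  1.556, -0.012,  1.109, -0.083]), 'qvel': array([ 0.001,  0.003,  0.001, -0.   ,  0.   , -0.   ,  0.001]), 'tau': array([-0.0000e+00, -5.9644e+01,  1.6080e+00, -2.8120e+01,  1.2000e-02,
        9.0000e-03,  0.0000e+00]), 'tcp_pos': array([0.167, 0.653, 0.23 ]), 'orientation': array([-3.910e-01, -3.117e+00,  3.000e-03]), 'contact_force': array([-0.482, -0.044, -0.566]), 'moment': array([-0.026, -0.01 ,  0.001]), 'gripper_force': np.float64(0.0), 'grip_width': np.float64(0.085)}
top {'vertical_fov': np.float64(48.674), 'cx': np.float64(279.979), 'cy': np.float64(208.224), 'cam_to_world': array([[-0.008,  0.981, -0.195,  0.34 ],
       [-1.   , -0.008, -0.002, -0.001],
       [-0.004,  0.195,  0.981,  0.868],
       [ 0.   ,  0.   ,  0.   ,  1.   ]])}
side {'vertical_fov': np.float64(52.251), 'cx': np.float64(286.496), 'cy': np.float64(205.854), 'cam_to_world': array([[-0.984,  0.082, -0.16 ,  0.368],
       [-0.179, -0.509,  0.842,  0.658],
       [-0.013,  0.857,  0.515,  0.53 ],
       [ 0.   ,  0.   ,  0.   ,  1.   ]])}
```

View pics/top0.png

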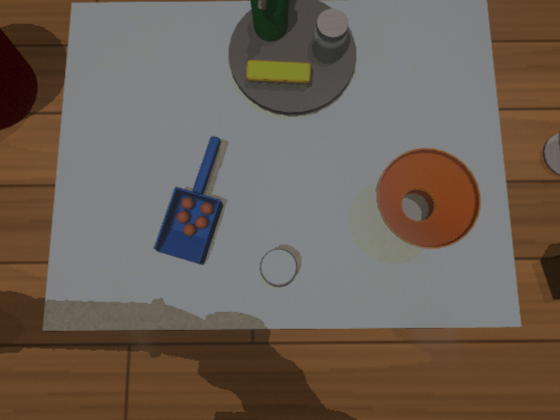

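View pics/side0.png

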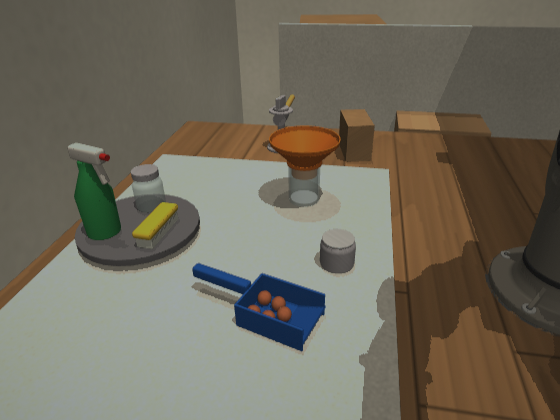

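The top view shows the scoop's pan at about (190,225), its handle running to (212,142), the tin at (278,267) and the funnel rim centred near (428,198). The scoop's mouth faces the robot. The side view agrees: all five balls are in the pan and the funnel is seated.

Run:
```python
from h import *
from scipy.optimize import minimize, least_squares
D={}
B=[];O=[];
for n in("top","side"):
    z=np.load(f"/tmp/{n}.npz");im,d,P=z["im"],z["d"],z["P"]
    hsv=cv2.cvtColor(im,cv2.COLOR_BGR2HSV);H,S,V=[hsv[...,i].astype(int) for i in range(3)]
    on=(d>0)&(P[...,2]>.005)
    b=on&(H>100)&(H<130)&(S>120)&(V>40)&(P[...,2]<.12)
    p=P[b];print(n,"blue",len(p),p.min(0).round(3),p.max(0).round(3)); B.append(p)
    o=on&(H>3)&(H<16)&(S>170)&(P[...,2]>.1)&(P[...,2]<.2)&(P[...,0]>.25)&(P[...,0]<.65)&(P[...,1]<-.1)
    q=P[o];rim=q[q[:,2]>.160];print("rim",len(rim),rim[:,2].max(),rim.min(0),rim.max(0))
    f=least_squares(lambda x:np.hypot(rim[:,0]-x[0],rim[:,1]-x[1])-x[2],[.45,-.25,.08],loss="soft_l1",f_scale=.003);print("funnel",f.x.round(4))
    w=on&(P[...,2]<.02)&(S<60)&(V>100); print("board z",np.median(P[w][:,2]), P[w].min(0).round(3),P[w].max(0).round(3))
    t=on&(P[...,2]>.064)&(P[...,2]<.08)&(S<70)&(P[...,0]<.5)&(abs(P[...,1])<.15)
    q=P[t];
    if len(q):
        c,_=cv2.minEnclosingCircle(q[:,:2].astype(np.float32)),0;print("tin",len(q),np.median(q,0),c)
    # balls
    m=on&(H<14)&(S>90)&(P[...,1]>0)&(P[...,0]>.3)&(P[...,0]<.6)&(P[...,2]>.015)&(P[...,2]<.06)
    print("balls",m.sum(),P[m].mean(0) if m.any() else 0)
    # handle: z>0.05 and narrow; top at 12+45+11=68mm
    h=p[(p[:,2]>.061)&(p[:,2]<.075)];
    print("handle top",len(h),h.mean(0),np.median(h[:,2]))
    c,s,vt=np.linalg.svd(h[:,:2]-h[:,:2].mean(0),full_matrices=False);print("dir",vt[0],"ext",(h[:,:2]-h[:,:2].mean(0))@vt[0]@np.ones(len(h))if 0 else np.percentile((h[:,:2]-h[:,:2].mean(0))@vt[0],[0,100]))
    e=p[abs(p[:,2]-.058)<.004]; print("rim58",len(e),cv2.minAreaRect(e[:,:2].astype(np.float32)))
np.save("/tmp/b.npy",np.vstack(B))
# model fit to the blue cloud's plan silhouette: walls rim z .058 and handle axis
```

```text
top blue 2419 [0.407 0.109 0.011] [0.633 0.222 0.071]
rim 378 0.1703276263887219 [ 0.41756027 -0.30841593  0.16000431] [ 0.57312217 -0.22614319  0.17032763]
funnel [ 0.4948 -0.2286  0.077 ]
board z 0.010761962806546288 [ 0.29  -0.543  0.005] [0.951 0.431 0.02 ]
tin 975 [0.39615738 0.00440551 0.07074139] ((0.39649152755737305, 0.00489667896181345), 0.030717184767127037)
balls 533 [0.49254225 0.15873239 0.03543825]
handle top 517 [0.5794977  0.13291335 0.0662053 ] 0.0662664493711409
dir [-0.95707197  0.28985039] ext [-0.05509394  0.05342855]
rim58 323 ((0.5253535509109497, 0.14984580874443054), (0.08454333990812302, 0.22312809526920319), 73.12010955810547)
side blue 4578 [0.406 0.111 0.013] [0.634 0.225 0.07 ]
rim 588 0.17079659611049974 [ 0.41548107 -0.30960608  0.16001103] [ 0.57308431 -0.14687269  0.1707966 ]
funnel [ 0.4944 -0.2279  0.0772]
board z 0.012673686291389763 [ 0.076 -2.278  0.005] [1.246 0.398 0.02 ]
tin 940 [0.38217814 0.01880463 0.07225158] ((0.23171216249465942, 0.029759813100099564), 0.19678029417991638)
balls 546 [0.48789169 0.16041377 0.03547419]
handle top 532 [0.57804287 0.13911666 0.06696649] 0.06774911637215936
dir [-0.95871165  0.28437998] ext [-0.05653726  0.05129967]
rim58 724 ((0.5253110527992249, 0.1525697261095047), (0.08624126017093658, 0.22326742112636566), 73.07103729248047)
```

Call:
servo_tool:
  commands:
    - [0, 0, 0, 25, -32, 0, 0]
    - [0, 0, 0, 50, -64, 0, 0]
    - [0, 0, -1, 75, -96, 0, 0]
    - [0, 0, -2, 100, -128, 0, 0]
    - [0, 0, -2.5, 125, -160, 0, 0]
  force: 100

```text
clock: 0.52
tcp_pos: [0.2926, 0.4921, 0.2309]
orientation: [-0.46, -3.108, 0.001]
contact_force: [1.1, 0.1, 0.6]
grip_width: 0.085
gripper_force: 0.0
```

Call:
servo_tool:
  commands:
    - [0, 0, 0, 25, -32, 0, 0]
    - [0, 0, 0, 50, -64, 0, 0]
    - [0, 0, 0, 75, -96, 0, 0]
    - [0, 0, 0, 100, -128, 0, 0]
    - [0, 0, 0, 125, -160, 0, 0]

```text
clock: 0.93
tcp_pos: [0.4176, 0.3321, 0.2312]
orientation: [-0.459, -3.108, 0.0]
contact_force: [1.4, 0.4, 0.1]
grip_width: 0.0849
gripper_force: 0.0
```

```bash
python3 -c "
from h import *
o=r.get_obs();print({k:np.round(v,3) for k,v in o.items() if k!='tau'})
print(np.degrees(np.arctan2(o['tcp_pos'][1],o['tcp_pos'][0])),R.from_rotvec(o['orientation']).as_matrix().round(3))
print(np.degrees(o['joints']).round(1))"
```

```text
{'clock': np.float64(0.933), 'joints': array([-0.932,  0.244,  0.17 ,  1.903, -0.049,  0.999,  0.537]), 'qvel': array([ 0.677, -0.031,  0.269,  0.053, -0.069, -0.021,  0.969]), 'tcp_pos': array([0.418, 0.332, 0.231]), 'orientation': array([-0.459, -3.108,  0.   ]), 'contact_force': array([1.41 , 0.433, 0.054]), 'moment': array([ 0.047, -0.021, -0.009]), 'gripper_force': np.float64(0.0), 'grip_width': np.float64(0.085)}
38.49818637680044 [[-0.957  0.289 -0.   ]
 [ 0.289  0.957 -0.   ]
 [ 0.    -0.    -1.   ]]
[-53.4  14.    9.7 109.   -2.8  57.2  30.8]
```

Call:
servo_tool:
  commands:
    - [0, 0, 0, 25, -32, 0, 0]
    - [0, 0, 0, 50, -64, 0, 0]
    - [0, 0, 0, 76, -97, 0, 0]
    - [0, 0, 0, 101, -129, 0, 0]
    - [0, 0, 0, 126, -161, -10, 0]

```text
clock: 1.35
tcp_pos: [0.5447, 0.1717, 0.2228]
orientation: [0.459, 3.105, 0.003]
contact_force: [0.8, 1.2, -0.2]
grip_width: 0.0852
gripper_force: 0.0
```

Call:
servo_tool:
  commands:
    - [0, 0, 0, 25, -32, 0, 0]
    - [0, 0, 0, 25, -33, -40, 0]
    - [0, 0, 0, 25, -33, -70, 0]
    - [0, 0, 0, 25, -33, -90, 0]
    - [0, 0, 0, 25, -33, -90, 0]

```text
clock: 1.77
tcp_pos: [0.5644, 0.139, 0.1267]
orientation: [-0.459, -3.1, 0.007]
contact_force: [-0.9, 0.6, -0.1]
grip_width: 0.0853
gripper_force: 0.0
```

Run:
```python
from h import *
o=r.get_obs();print(o['tcp_pos'],o['joints'].round(2),o['contact_force'])
im,d,P=cloud("wrist");cv2.imwrite("pics/w1.png",im)
hsv=cv2.cvtColor(im,cv2.COLOR_BGR2HSV)
b=(d>0)&(hsv[...,0]>100)&(hsv[...,0]<130)&(hsv[...,1]>120)
p=P[b];h=p[(p[:,2]>.055)&(p[:,2]<.08)];ax=np.array([.957,-.289])
s=(h[:,:2]-o['tcp_pos'][:2])@ax;l=(h[:,:2]-o['tcp_pos'][:2])@np.array([.289,.957])
print(len(p),len(h),np.percentile(s,[1,50,99]),[ (a,np.median(l[abs(s-a)<.005]),np.ptp(l[abs(s-a)<.005])) for a in(-.03,-.02,0,.02,.04) if (abs(s-a)<.005).any()],np.percentile(h[:,2],[50,95]))
```

```text
[0.56437982 0.13899388 0.12665056] [-0.55  0.46  0.26  1.89 -0.16  0.83  1.07] [-0.92886632  0.62868348 -0.10699037]
20803 5470 [-0.14316968 -0.03098125  0.0677938 ] [(-0.03, np.float64(-0.00018105559713274698), np.float64(0.01562394773383028)), (-0.02, np.float64(-0.000179847046047288), np.float64(0.015702838961667416)), (0, np.float64(-0.00017670866908167836), np.float64(0.016068110557317078)), (0.02, np.float64(-0.000893434258861979), np.float64(0.015781274988731754)), (0.04, np.float64(-0.0001636555559704475), np.float64(0.01538395149612954))] [0.06561653 0.06789708]
```

Call:
servo_tool:
  commands:
    - [0, 0, 0, 0, 0, -35, 0]
    - [0, 0, 0, 0, 0, -65, 0]
    - [0, 0, 0, 0, 0, -85, 0]
    - [0, 0, 0, 0, 0, -92, 0]
    - [0, 0, 0, 0, 0, -92, 0]

```text
clock: 2.23
tcp_pos: [0.5676, 0.1404, 0.0392]
orientation: [-0.458, -3.107, 0.001]
contact_force: [-0.1, 1.1, 0.2]
grip_width: 0.0855
gripper_force: 0.0
```

Call:
servo_tool:
  commands:
    - [0, 0, 0, 0, 0, 0, 0.4]
    - [0, 0, 0, 0, 0, 0, 0.6]
    - [0, 0, 0, 0, 0, 0, 0.8]
    - [0, 0, 0, 0, 0, 0, 1]
    - [0, 0, 0, 0, 0, 0, 1]
  force: 100

```text
clock: 2.65
tcp_pos: [0.5683, 0.1404, 0.0403]
orientation: [0.459, 3.107, 0.001]
contact_force: [-0.1, -0.5, -0.2]
grip_width: 0.0256
gripper_force: 0.0
```

Call:
servo_tool:
  commands:
    - [0, 0, 0, 0, 0, 0, 1]
    - [0, 0, 0, 0, 0, 0, 1]
    - [0, 0, 0, 0, 0, 0, 1]
    - [0, 0, 0, 0, 0, 0, 1]
    - [0, 0, 0, 0, 0, 0, 1]

```text
clock: 3.07
tcp_pos: [0.5681, 0.1402, 0.0402]
orientation: [0.46, 3.107, 0.001]
contact_force: [-1.5, -0.3, 6.7]
grip_width: 0.0162
gripper_force: 97.2
```

Call:
servo_tool:
  commands:
    - [0, 0, 0, 0, 0, 8, 1]
    - [0, 0, 0, 0, 0, 25, 1]
    - [0, 0, 0, 0, 0, 45, 1]
    - [0, 0, 0, 0, 0, 60, 1]
    - [0, 0, 0, 0, 0, 65, 1]

```text
clock: 3.48
tcp_pos: [0.569, 0.1404, 0.1068]
orientation: [0.459, 3.105, 0.002]
contact_force: [0.3, 0.1, -2.6]
grip_width: 0.0163
gripper_force: 97.7
```

Call:
servo_tool:
  commands:
    - [0, 0, 0, 0, 0, 20, 1]
    - [0, 0, 0, 0, 0, 55, 1]
    - [0, 0, 0, 0, 0, 90, 1]
    - [0, 0, 0, 0, 0, 120, 1]
    - [0, 0, 0, 0, 0, 130, 1]

```text
clock: 3.9
tcp_pos: [0.5697, 0.1405, 0.2387]
orientation: [0.459, 3.102, 0.005]
contact_force: [1.5, 0.1, -3.2]
grip_width: 0.0166
gripper_force: 97.8
```

Run:
```python
from h import *
o=r.get_obs();print(o['tcp_pos'],o['joints'].round(2),o['contact_force'],o['moment'],o['grip_width'])
im,d,P=cloud("wrist");cv2.imwrite("pics/w2.png",im)
hsv=cv2.cvtColor(im,cv2.COLOR_BGR2HSV)
b=(d>0)&(hsv[...,0]>100)&(hsv[...,0]<130)&(hsv[...,1]>120)
p=P[b]-o['tcp_pos'];s=p[:,:2]@[.957,-.289];l=p[:,:2]@[.289,.957]
for a in np.arange(-.17,.08,.01):
    m=abs(s-a)<.005
    if m.sum()>5:print(a.round(3),m.sum(),np.percentile(l[m],[2,98]).round(4),np.percentile(p[m,2],[2,50,98]).round(4))
im,d,P=cloud("side");cv2.imwrite("pics/s2.png",im)
```

```text
[0.56970951 0.14050169 0.23865661] [-0.58  0.33  0.3   1.79 -0.11  1.04  1.03] [ 1.49095916  0.06388838 -3.22063265] [-0.02959453 -0.27417218 -0.0329741 ] 0.01657201811939482
-0.13 1075 [-0.0394  0.037 ] [-0.0216 -0.0198 -0.018 ]
-0.12 4668 [-0.0404  0.0379] [-0.0243 -0.0215  0.0065]
-0.11 4369 [-0.0422  0.04  ] [-0.0267 -0.024   0.017 ]
-0.1 3747 [-0.0422  0.0402] [-0.0268 -0.0244  0.017 ]
-0.09 2806 [-0.0423  0.0404] [-0.0266 -0.0126  0.0171]
-0.08 2724 [-0.0421  0.0405] [-0.0265 -0.0148  0.0172]
-0.07 3674 [-0.0417  0.0402] [-0.0266 -0.0248  0.0171]
-0.06 2338 [-0.0419  0.0406] [-0.0265 -0.0139  0.0173]
-0.05 2349 [-0.0418  0.0407] [-0.0264 -0.0178  0.0172]
-0.04 5702 [-0.0398  0.0386] [-0.0259  0.0089  0.0264]
-0.03 898 [-0.0083  0.0076] [0.0246 0.0265 0.0278]
-0.02 853 [-0.0085  0.0078] [0.0243 0.0265 0.0278]
-0.01 915 [-0.0084  0.0082] [0.024  0.0267 0.0741]
0.0 765 [-0.0084  0.008 ] [0.0252 0.0267 0.0281]
0.01 727 [-0.0083  0.008 ] [0.0251 0.0268 0.0296]
0.02 655 [-0.0083  0.008 ] [0.0244 0.0267 0.0279]
0.03 436 [-0.0076  0.0081] [0.025  0.0268 0.028 ]
```

View pics/s2.png

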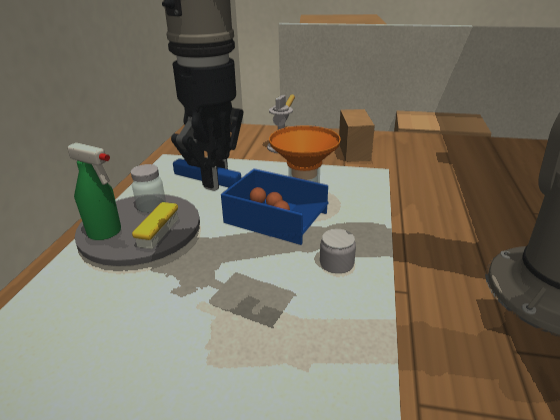

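The scoop hangs level with its balls, and the grip hasn't slipped. Next I carry it over the funnel.

Call:
servo_tool:
  commands:
    - [0, 0, 0, 0, -6, 8, 1]
    - [0, 0, 0, 3, -20, 18, 1]
    - [0, 0, 0, 8, -42, 28, 1]
    - [0, 0, 0, 14, -66, 34, 1]
    - [0, 0, 0, 20, -90, 36, 1]

```text
clock: 4.42
tcp_pos: [0.5879, 0.0477, 0.2705]
orientation: [-0.46, -3.107, 0.001]
contact_force: [0.7, -1.1, -2.4]
grip_width: 0.0163
gripper_force: 97.8
```

Call:
servo_tool:
  commands:
    - [0, 0, 0, 6, -25, 0, 1]
    - [0, 0, 0, 12, -50, 0, 1]
    - [0, 0, 0, 18, -75, 0, 1]
    - [0, 0, 0, 24, -100, 0, 1]
    - [0, 0, 0, 30, -125, 0, 1]

```text
clock: 4.83
tcp_pos: [0.6169, -0.0778, 0.2692]
orientation: [-0.461, -3.105, 0.002]
contact_force: [0.6, 0.8, -2.4]
grip_width: 0.0165
gripper_force: 97.8
```

Call:
servo_tool:
  commands:
    - [0, 0, 0, 6, -25, 0, 1]
    - [0, 0, 0, 12, -50, 0, 1]
    - [0, 0, 0, 18, -75, 0, 1]
    - [0, 0, 0, 24, -100, 0, 1]
    - [0, 0, 0, 30, -125, 0, 1]

```text
clock: 5.25
tcp_pos: [0.6467, -0.2027, 0.269]
orientation: [-0.461, -3.105, 0.001]
contact_force: [0.6, 0.2, -2.6]
grip_width: 0.0165
gripper_force: 97.8
```

Call:
servo_tool:
  commands:
    - [0, 0, 0, 5, -25, 0, 1]
    - [0, 0, 0, 10, -48, 0, 1]
    - [0, 0, 0, 14, -66, 0, 1]
    - [0, 0, 0, 16, -78, 0, 1]
    - [0, 0, 0, 16, -80, 0, 1]

```text
clock: 5.67
tcp_pos: [0.6621, -0.2841, 0.269]
orientation: [-0.466, -3.104, 0.003]
contact_force: [0.3, -0.3, -2.8]
grip_width: 0.0162
gripper_force: 97.8
```

Run:
```python
from h import *
o=r.get_obs();print(o['tcp_pos'],o['orientation'],o['joints'].round(2),o['contact_force'],o['moment'],o['grip_width'])
im,d,P=cloud("top");cv2.imwrite("pics/t3.png",im)
```

```text
[ 0.66207649 -0.28413198  0.26903457] [-0.46607551 -3.10437017  0.00323184] [ 0.05  0.55  0.42  1.41 -0.23  1.23  1.76] [ 0.29125229 -0.29324556 -2.78861114] [-0.06311943 -0.16241111  0.06382897] 0.016165249433823393
```

View pics/t3.png

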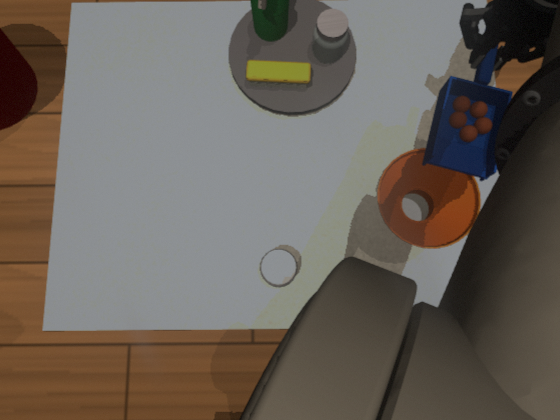

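The top view shows the lip edge at about (460,172), just in front of the funnel mouth at (428,198), with five balls in the pan. I start tipping about the lip.

Call:
servo_tool:
  commands:
    - [-0.87, -2.87, 0, 0, 1, -4, 1]
    - [-1.73, -5.74, 0, -1, 2, -7.5, 1]
    - [-2.6, -8.61, 0, -2, 3, -11, 1]
    - [-3.47, -11.5, 0, -3, 4, -15, 1]
    - [-4.33, -14.4, 0, -4, 5, -19, 1]

```text
clock: 6.13
tcp_pos: [0.6596, -0.2727, 0.251]
orientation: [0.418, 2.849, -0.053]
contact_force: [-0.3, -0.4, -3.1]
grip_width: 0.0163
gripper_force: 97.8
```

```bash
cat >> h.py <<'E'
def lip():
    o=r.get_obs();M=R.from_rotvec(o['orientation']).as_matrix()
    L=o['tcp_pos']+M@[.159,0,.009]
    print("t",round(o['clock'],2),"tcp",o['tcp_pos'].round(4),"lip",L.round(4),"tilt",np.degrees(np.arcsin(-M[2,0])).round(1),"lip-funnel",(L[:2]-[.4945,-.2285]).round(4),"j",o['joints'].round(2),"F",o['contact_force'].round(1),"w",o['grip_width'].round(4))
    return o,M,L
E
python3 -c "
from h import *
lip()"
```

```text
Traceback (most recent call last):
  File "h.py", line 17, in lip
    print("t",round(o['clock'],2),"tcp",o['tcp_pos'].round(4),"lip",L.round(4),"tilt",np.degrees(np.arcsin(-M[2,0])).round(1),"lip-funnel",(L[:2]-[.4945,-.2285]).round(4),"j",o['joints'].round(2),"F",o['contact_force'].round(1),"w",o['grip_width'].round(4))
                                                                                                                                                                                                                                        ^^^^^^^^^^^^^^^^^^^^^
AttributeError: 'float' object has no attribute 'round'
```

```bash
sed -i "s/o\['grip_width'\].round(4)/round(o['grip_width'],4)/" h.py; python3 -c "
from h import *
lip()"
```

```text
t 6.13 tcp [ 0.6596 -0.2727  0.251 ] lip [ 0.5148 -0.2292  0.2009] tilt 15.1 lip-funnel [ 0.0203 -0.0007] j [ 0.01  0.41  0.4   1.68 -0.24  0.82  1.78] F [-0.3 -0.4 -3.1] w 0.0163
```

Call:
servo_tool:
  commands:
    - [-0.87, -2.87, 0, -3, 0, 6, 1]
    - [-1.73, -5.74, 0, -6, 1, 11.5, 1]
    - [-2.6, -8.61, 0, -9, 1, 17, 1]
    - [-3.47, -11.5, 0, -13, 1, 22.5, 1]
    - [-4.33, -14.4, 0, -17, 1, 27.5, 1]

```text
clock: 6.55
tcp_pos: [0.6423, -0.2716, 0.279]
orientation: [0.38, 2.591, -0.1]
contact_force: [0.6, -0.4, -2.4]
grip_width: 0.0165
gripper_force: 97.8
```

```bash
python3 -c "
from h import *
lip()
im,d,P=cloud('top');cv2.imwrite('pics/t4.png',im)
im,d,P=cloud('side');cv2.imwrite('pics/s4.png',im)"
```

```text
t 6.55 tcp [ 0.6423 -0.2716  0.279 ] lip [ 0.515  -0.2334  0.1913] tilt 30.2 lip-funnel [ 0.0205 -0.0049] j [-0.    0.25  0.38  1.91 -0.26  0.49  1.82] F [ 0.6 -0.4 -2.4] w 0.0165
```

View pics/s4.png

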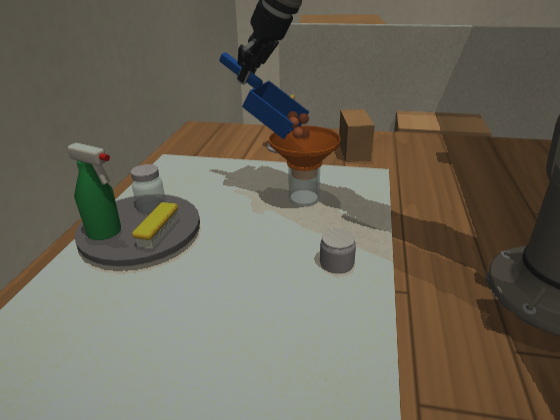

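The side view shows the balls rolling over the lip near (298,125) into the funnel. I tip a little further.

Call:
servo_tool:
  commands:
    - [-0.87, -2.87, 0, -4.5, 1, 7, 1]
    - [-1.73, -5.74, 0, -9.5, 2, 13.5, 1]
    - [-2.6, -8.61, 0, -14.5, 3, 20, 1]
    - [-2.6, -8.61, 0, -14.5, 3, 20, 1]
    - [-2.6, -8.61, 0, -14.5, 3, 20, 1]

```text
clock: 7.07
tcp_pos: [0.6282, -0.2699, 0.2986]
orientation: [0.36, 2.44, -0.125]
contact_force: [0.6, -0.2, -1.8]
grip_width: 0.0162
gripper_force: 98.0
```

```bash
python3 -c "
from h import *
lip()
im,d,P=cloud('top');cv2.imwrite('pics/t5.png',im)
im2,d,P=cloud('side');cv2.imwrite('pics/s5.png',np.hstack([cv2.resize(im[60:260,350:560],None,fx=1.9,fy=1.9),cv2.resize(im2[30:230,200:410],None,fx=1.9,fy=1.9)]))"
```

```text
t 7.07 tcp [ 0.6282 -0.2699  0.2986] lip [ 0.5152 -0.2357  0.1917] tilt 38.9 lip-funnel [ 0.0207 -0.0072] j [ 0.02  0.16  0.35  2.03 -0.3   0.29  1.88] F [ 0.6 -0.2 -1.8] w 0.0162
```

View pics/s5.png

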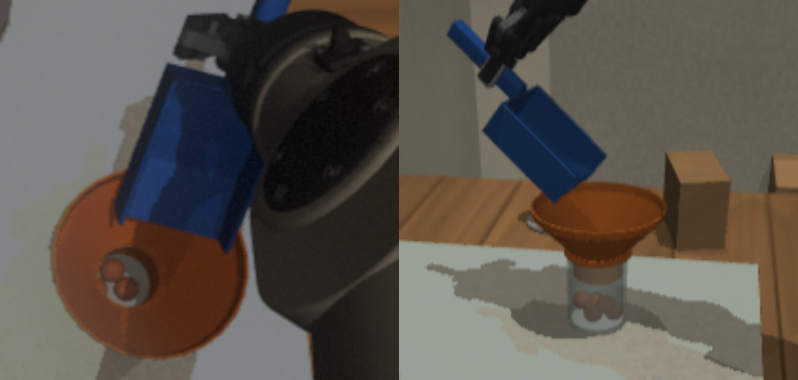

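Both views show an empty pan, with balls visible through the funnel bore at (120,278) and in the jar at (597,303). I level the scoop and carry it back, and will count the balls afterwards.

Call:
servo_tool:
  commands:
    - [1.2, 3.8, 0, 0, 0, 8, 1]
    - [2.6, 8.6, 0, 0, 0, 12, 1]
    - [4.05, 13.4, 0, 0, 0, 12, 1]
    - [5.5, 18.2, 0, 0, 0, 12, 1]
    - [6.65, 22, 0, 0, 0, 12, 1]

```text
clock: 7.58
tcp_pos: [0.63, -0.2705, 0.3119]
orientation: [0.417, 2.836, -0.059]
contact_force: [0.4, -0.3, -2.2]
grip_width: 0.0167
gripper_force: 97.9
```

Call:
servo_tool:
  commands:
    - [1.2, 3.8, 0, 0, 6, 0, 1]
    - [2.6, 8.6, 0, 0, 20, 0, 1]
    - [3.8, 12.5, 0, -4, 45, 0, 1]
    - [4.63, 15.3, 0, -8, 75, 0, 1]
    - [4.63, 15.3, 0, -12, 105, 0, 1]

```text
clock: 8.0
tcp_pos: [0.6185, -0.165, 0.3101]
orientation: [-0.46, -3.106, 0.003]
contact_force: [0.5, -0.7, -1.5]
grip_width: 0.016
gripper_force: 97.9
```

```bash
python3 -c "
from h import *
o,M,L=lip();print(M.round(4))
im,d,P=cloud('top');cv2.imwrite('pics/t6.png',im)
im2,d,P=cloud('side');cv2.imwrite('pics/s6.png',np.hstack([cv2.resize(im[140:260,360:500],None,fx=2.8,fy=2.8),cv2.resize(im2[110:230,240:380],None,fx=2.8,fy=2.8)]))"
```

```text
t 8.0 tcp [ 0.6185 -0.165   0.3101] lip [ 0.4663 -0.119   0.3013] tilt -0.1 lip-funnel [-0.0282  0.1095] j [-0.15  0.38  0.42  1.57 -0.16  1.23  1.58] F [ 0.5 -0.7 -1.5] w 0.016
[[-0.9571  0.2897 -0.0018]
 [ 0.2897  0.9571 -0.0014]
 [ 0.0013 -0.0018 -1.    ]]
```

View pics/s6.png

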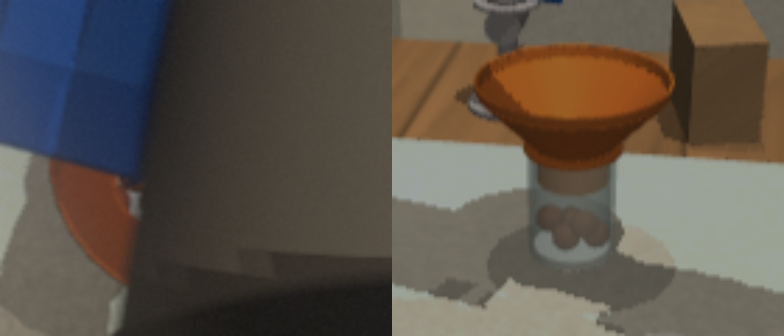

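The funnel is still seated and upright, and four or five balls are visible in the jar near (572,228). Next I return the scoop to its place.

Call:
servo_tool:
  commands:
    - [0, 0, 0, -6, 36, 0, 1]
    - [0, 0, 0, -12, 74, 0, 1]
    - [0, 0, 0, -18, 112, -10, 1]
    - [0, 0, 0, -24, 150, -20, 1]
    - [0, 0, 0, -30, 188, -35, 1]

```text
clock: 8.52
tcp_pos: [0.5875, 0.0239, 0.2768]
orientation: [0.459, 3.103, 0.001]
contact_force: [0.3, 0.7, -2.7]
grip_width: 0.0165
gripper_force: 98.1
```

Call:
servo_tool:
  commands:
    - [0, 0, 0, -6, 36, -20, 1]
    - [0, 0, 0, -12, 70, -40, 1]
    - [0, 0, 0, -17, 95, -65, 1]
    - [0, 0, 0, -20, 110, -95, 1]
    - [0, 0, 0, -20, 116, -125, 1]

```text
clock: 8.93
tcp_pos: [0.5666, 0.1428, 0.15]
orientation: [0.451, 3.107, 0.003]
contact_force: [0.4, 0.9, -1.0]
grip_width: 0.0168
gripper_force: 98.1
```

Call:
servo_tool:
  commands:
    - [0, 0, 0, 0, 0, -25, 1]
    - [0, 0, 0, 0, 0, -50, 1]
    - [0, 0, 0, 0, 0, -70, 1]
    - [0, 0, 0, 0, 0, -80, 1]
    - [0, 0, 0, 0, 0, -80, 1]

```text
clock: 9.35
tcp_pos: [0.5655, 0.138, 0.0685]
orientation: [-0.459, -3.106, 0.003]
contact_force: [-0.6, -0.1, -2.0]
grip_width: 0.0165
gripper_force: 97.9
```

Run:
```python
from h import *
lip()
im,d,P=cloud('top')
print(d[190:225:6,400:432:5].round(3))
im2,d,P2=cloud('side')
hsv=cv2.cvtColor(im,cv2.COLOR_BGR2HSV)
cv2.imwrite('pics/s7.png',np.hstack([cv2.resize(im[120:270,140:300],None,fx=2.4,fy=2.4),cv2.resize(im[140:260,360:488],None,fx=3,fy=3)]))
```

```text
t 9.35 tcp [0.5655 0.138  0.0685] lip [0.4133 0.1839 0.0597] tilt -0.1 lip-funnel [-0.0812  0.4124] j [-0.53  0.54  0.24  1.92 -0.19  0.71  1.1 ] F [-0.6 -0.1 -2. ] w 0.0165
[[0.768 0.774 0.78  0.783 0.782 0.78  0.774]
 [0.773 0.858 0.847 0.84  0.809 0.792 0.778]
 [0.772 0.839 0.837 0.865 0.848 0.828 0.789]
 [0.774 0.868 0.845 0.847 0.847 0.836 0.794]
 [0.765 0.848 0.85  0.843 0.844 0.838 0.781]
 [0.753 0.763 0.77  0.863 0.864 0.771 0.767]]
```

View pics/s7.png

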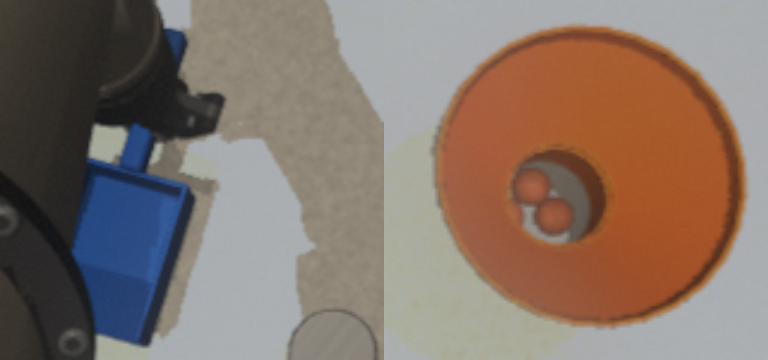

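The visible part of the pan is empty, no ball is stuck in the funnel, and balls sit below the neck at (540,200). I lower the scoop the last 28 mm.

Call:
servo_tool:
  commands:
    - [0, 0, 0, 0, 0, -10, 1]
    - [0, 0, 0, 0, 0, -18, 1]
    - [0, 0, 0, 0, 0, -24, 1]
    - [0, 0, 0, 0, 0, -27, 1]
    - [0, 0, 0, 0, 0, -28, 1]

```text
clock: 9.87
tcp_pos: [0.5658, 0.1381, 0.0422]
orientation: [0.46, 3.107, 0.0]
contact_force: [0.7, 0.7, -2.7]
grip_width: 0.0163
gripper_force: 98.0
```

Call:
servo_tool:
  commands:
    - [0, 0, 0, 0, 0, -0.5, 1]
    - [0, 0, 0, 0, 0, -0.5, 1]

```text
clock: 10.03
tcp_pos: [0.5664, 0.1382, 0.0424]
orientation: [0.459, 3.106, 0.001]
contact_force: [0.0, -0.2, -1.5]
grip_width: 0.0163
gripper_force: 98.0
```

Call:
servo_tool:
  commands:
    - [0, 0, 0, 0, 0, -1, 1]
    - [0, 0, 0, 0, 0, -2, 1]
    - [0, 0, 0, 0, 0, -2, 1]

```text
clock: 10.28
tcp_pos: [0.5666, 0.1383, 0.0405]
orientation: [0.459, 3.105, 0.001]
contact_force: [-0.2, 1.2, -1.2]
grip_width: 0.016
gripper_force: 98.1
```

Call:
servo_tool:
  commands:
    - [0, 0, 0, 0, 0, -0.7, 1]
    - [0, 0, 0, 0, 0, -1.4, 1]
    - [0, 0, 0, 0, 0, -1.4, 1]

```text
clock: 10.53
tcp_pos: [0.5669, 0.1382, 0.0401]
orientation: [0.46, 3.105, 0.002]
contact_force: [-2.0, -1.6, 8.8]
grip_width: 0.0164
gripper_force: 99.7
```

Contact with the board shows as 8.8 N, so I release it.

Call:
servo_tool:
  commands:
    - [0, 0, 0, 0, 0, 0.5, 0.9]
    - [0, 0, 0, 0, 0, 0.5, 0.7]
    - [0, 0, 0, 0, 0, 0.5, 0.4]
    - [0, 0, 0, 0, 0, 0.5, 0]
    - [0, 0, 0, 0, 0, 0.5, 0]
  force: 40

```text
clock: 10.95
tcp_pos: [0.5662, 0.1382, 0.0393]
orientation: [0.459, 3.106, 0.001]
contact_force: [-0.1, -0.3, -0.1]
grip_width: 0.0608
gripper_force: 0.0
```

Call:
servo_tool:
  commands:
    - [0, 0, 0, 0, 0, 0, 0]
    - [0, 0, 0, 0, 0, 0, 0]
    - [0, 0, 0, 0, 0, 0, 0]
    - [0, 0, 0, 0, 0, 0, 0]
    - [0, 0, 0, 0, 0, 0, 0]

```text
clock: 11.37
tcp_pos: [0.5663, 0.1382, 0.0394]
orientation: [0.459, 3.106, 0.001]
contact_force: [0.2, 0.1, -0.4]
grip_width: 0.0855
gripper_force: 0.0
```

Call:
servo_tool:
  commands:
    - [0, 0, 0, 0, 0, 10, 0]
    - [0, 0, 0, 0, 0, 35, 0]
    - [0, 0, 0, 0, 0, 70, 0]
    - [0, 0, 0, 0, 0, 110, 0]
    - [0, 0, 0, 0, 0, 150, 0]

```text
clock: 11.78
tcp_pos: [0.5657, 0.1378, 0.1915]
orientation: [0.46, 3.107, 0.0]
contact_force: [1.1, 0.4, 0.6]
grip_width: 0.0854
gripper_force: 0.0
```

Call:
servo_tool:
  commands:
    - [0, 0, 0, 0, 40, 0, 0]
    - [0, 0, 0, 0, 80, 0, 0]
    - [0, 0, 0, 0, 120, 0, 0]
    - [0, 0, 0, 0, 150, 0, 0]
    - [0, 0, 0, 0, 150, 0, 0]

```text
clock: 12.2
tcp_pos: [0.5641, 0.2976, 0.1901]
orientation: [0.444, 3.109, 0.009]
contact_force: [1.1, 2.4, 0.0]
grip_width: 0.0852
gripper_force: 0.0
```

Run:
```python
from h import *
from scipy.optimize import least_squares
lip()
im,d,P=cloud('top');im2,d2,P2=cloud('side')
for i,q in((im,P),(im2,P2)):
    h=cv2.cvtColor(i,cv2.COLOR_BGR2HSV).astype(int)
    b=(h[...,0]>100)&(h[...,0]<130)&(h[...,1]>120)&(q[...,2]<.12)&(q[...,2]>.005)
    p=q[b];print("blue z",p[:,2].min(),p[:,2].max(),cv2.minAreaRect(p[:,:2].astype(np.float32)))
    t=q[(q[...,2]>.16)&(q[...,2]<.175)&(h[...,0]<18)&(h[...,1]>150)&(q[...,1]<-.1)&(abs(q[...,0]-.49)<.12)]
    print("rim",least_squares(lambda x:np.hypot(t[:,0]-x[0],t[:,1]-x[1])-x[2],[.49,-.23,.08],loss="soft_l1",f_scale=.003).x,t[:,2].max())
    m=(h[...,0]<14)&(h[...,1]>90)&(q[...,1]>.05)&(q[...,2]>.015)&(q[...,2]<.06)&(q[...,0]>.3)&(q[...,0]<.6);print("balls left",m.sum())
cv2.imwrite('pics/f.png',np.hstack([im[110:290,140:500],cv2.resize(im2[120:225,250:360],(189,180))]))
big=cv2.resize(im2[125:220,255:355],None,fx=5.5,fy=5.5,interpolation=cv2.INTER_CUBIC);cv2.imwrite('pics/f2.png',big)
```

```text
t 12.2 tcp [0.5641 0.2976 0.1901] lip [0.4115 0.3421 0.1811] tilt 0.0 lip-funnel [-0.083   0.5706] j [-0.76  0.46  0.25  1.71 -0.13  0.99  0.82] F [1.1 2.4 0. ] w 0.0852
blue z 0.010658099082218708 0.07035184653230908 ((0.5244742631912231, 0.15030807256698608), (0.08565503358840942, 0.224624902009964), 73.85147094726562)
rim [ 0.494144   -0.22868284  0.07685927] 0.17118298181322666
balls left 0
blue z 0.01249831406063917 0.07020461594688093 ((0.5232996940612793, 0.15216058492660522), (0.08740275353193283, 0.22469131648540497), 73.2387466430664)
rim [ 0.49390336 -0.22777186  0.07713347] 0.17115487059448903
balls left 0
```

View pics/f.png

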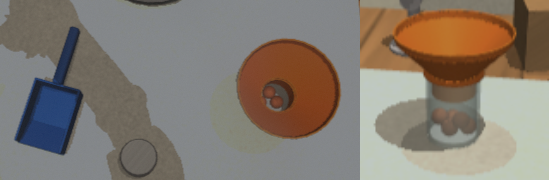

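View pics/f2.png

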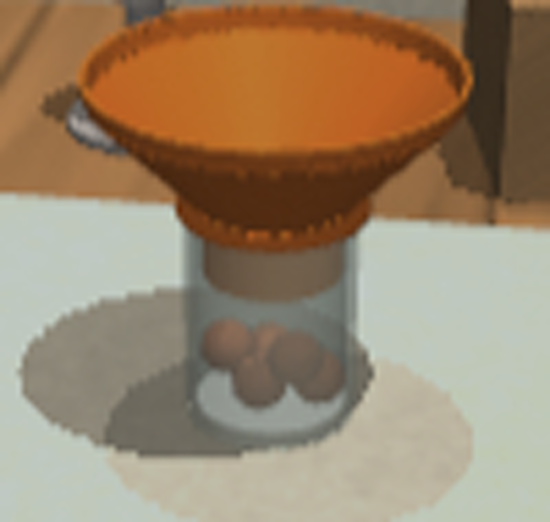

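The close-up shows five balls in the jar, at about (228,342), (265,340), (298,358), (260,383) and (322,375), all below the neck. The funnel is seated and hasn't moved. The scoop is flat and empty on the board, the tin is in place, and the gripper is clear.

```bash
python3 -c "
from h import *
print(r.hand_in())"
```

```text
the job is handed in; nothing more can be done
None
```

The job is handed in, though no verdict came back: the last pictures show all five balls in the jar below the neck, the funnel seated, the empty scoop released flat on the board and the tin in place, at about 12 s.

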